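# Post the spent cassette through the chute flap

## Robot

A 6-joint arm with a two-finger parallel gripper is mounted at the origin on the work surface. World frame = base frame: x ahead of the robot, y to its left, z up, the work surface at z = 0. Lengths are in m, angles in rad, forces in N, time in s.
With the tool pointing down it reaches from about 0.225 to 0.875 m from the base axis. Payload 3.4 kg.
Tool frame: the origin (TCP) lies midway between the tips of the shut fingers; the grasp point (between the pads) lies 19 mm behind it (env.tcp_to_grasp is the distance from the TCP to the grasp point, in m); z points along the fingers, y is the direction in which the jaws open and shut (so a half turn about z gives the same grasp; the last joint's range is limited). The gripper opens to 85 mm and grips with 20 to 120 N. Pads are 22 mm wide; open, the fingers measure 114 mm over their backs; the gripper's body (76 mm by 85 mm) begins 54 mm behind the grasp point. The pads swing forward as they close: fully open they stand 13 mm farther back than shut.
Start: joints at [1.212, 0.276, 1.505, -0, 1.361, -0.121], TCP at [0.135, 0.559, 0.231] pointing down, gripper open.
Joint ranges: [-2.89, 2.89], [-0.75, 2.08], [0.22, 2.7], [-1.18, 4.32], [0.11, 2.71], [-2.7, 2.7]. Speed limits (rad/s): [2.57, 2.57, 3.14, 3.14, 3.14, 3.14].

## Interface

Orientations are given as [roll, pitch, yaw] about the fixed x, y, z axes, in that order (R = Rz(yaw) Ry(pitch) Rx(roll)).
In Python, from plant import get_obs, optics, env gives the robot as it stands. The module is installed in compiled form; this text tells all that it offers.
- The arm moves only by the shell command python3 -m creep 'ROWS'. ROWS is text: rows parted by semicolons, each of 5 numbers parted by spaces: the opening, from -1 (shut) to 1 (fully open), so that 0 is half open, then the shift along the world's x, y, z in cm, then the turn about the world's z in degrees. A call has 1 to 8 rows; each row is the pose to reach, as a shift and turn from the pose measured when the call began; what a row does not reach only later rows make up. A row lasts 1/12 s, in which the tool goes at most 41.7 mm and 7.16 degrees, less where a joint would pass 70% of its speed; a pose out of reach is approached as far as the arm can. A call with a gripper value outside its range is refused whole. The fingers move at their own pace and stop on an object; the grip force is fixed at half the most. Time passes only in rows, so rows that repeat a pose let the fingers close. It gives the time, the measured TCP pose, the force and the opening at its end, in the units of the state.
- get_obs(): the state, without advancing time (a new reading comes with each control period).
- optics.get_image(name): name is "side" or "top"; returns a dict with "image" (420x560x3 uint8, red, green, blue), "range_z" (420x560 float32, m along the optical axis (not along the pixel's ray), 0 where there is no reading), "fx", "fy", "cx", "cy" (pixels), "k1" (the pictures are not rectified: a ray, as slopes to the right and down, at radius r is drawn at 1 + k1 r^2 times it, then the intrinsics apply), "extrinsics" (4x4, takes a point from camera to world coordinates). Camera axes: x right, y up, looking along -z (the intrinsics and any distortion apply to the point x, -y, -z); pixel columns grow to the right and rows downward; lengths in m; the calibration is good to about 2 mm. A picture is of the moment at which its call begins.
- env.hand_in(): hands the job in, once; it reports no verdict.
The state is a dict: "clock": time; "joint_positions": joint angles; "joint_vel": joint speeds; "tau": joint torques, N m; "tcp_pos": TCP position; "tool_rot": TCP orientation; "ft_force": force on the tool from outside, world axes, zero at the start; "moment": the same for the moment, N m; "gripper_width": finger opening in m.
Only numpy, scipy, OpenCV 4.12 (cv2) and the standard library are available. Lean on these libraries where they do the work, as an engineer would, in place of code of your own. Each camera call takes 0.05 s, during which the arm holds its last target.

## Task

Two filter cassettes wait on the shelf of the disposal chute, each in its own lane in front of a hanging flap. Push the square one along its lane with the fingertips, through its flap, until it drops into the catch bin, then draw the fingers back so that the flap hangs shut again. Slide it, do not grasp, lift or flick it, and leave the round cassette, its flap and the bottle, beaker and jar beside the chute as they are.

Things in the scene. Friction and masses are not known exactly. Their poses are not given: they have to be found in the camera images.
- chute: Steel chute fixed on the bench. Origin on the bench, midway between the two lanes, below the line of the flaps; x runs along the lanes from the feed end through the flaps to the bin, y left, z up. Flat feed shelf, top 90 mm above the bench, from x = -200 to x = +8 mm, where things tip off into the bin. Lanes open at the feed end and above.
- mouth_left (a point): Point on the shelf top (90 mm above the bench), in the middle of the left lane (chute y = +45 mm), below its flap's hinge (chute x = 0); axes as the chute's. The lane is 74 mm wide, between rails 10 mm high.
- mouth_right (a point): The same point of the right lane (chute y = -45 mm), lane as the left.
- rod (a point): Middle of the hinge rod that carries both flaps, 144 mm above the bench, 54 mm above the shelf; the rod is 8 mm thick and runs along the chute's y, on three posts 12 mm thick along x at y = 0 and +-88 mm, tops at 150 mm.
- bin (a point): Centre of the inner floor of the open-topped grey catch bin, 5 mm above the bench; bin 150 mm along x (chute x = 8 to 158 mm) by 188 mm, walls 75 mm high, 5 mm thick.
- flap_left (a joint): Swing of the left lane's flap, rad: 0 hangs shut, grows as its lower edge swings away towards the bin, at most 1.5. Aluminium plate 70 mm wide, 3 mm thick, about 50 g, hung from the hinge rod, lower edge 5 mm above the shelf; swings freely and falls shut by its own weight.
- flap_right (a joint): The same for the right lane's flap.
- cassette: The square filter cassette: a flat square white plastic block with a grey seam, 62 x 62 mm and 24 mm high, 60 to 130 g, flat on the shelf in either lane, within about 4 degrees of square to it, its leading side 20 to 60 mm short of the flap. Origin at the centre of its underside, x along the lane. It tips off the shelf's end once its centre is past it.
- capsule: The round filter cassette, to be left alone: white plastic disc 62 mm in diameter, 24 mm high, in the other lane. Origin at the centre of its underside.
- reagent: Amber glass bottle, 64 mm in diameter, 140 mm high, standing beside the chute to its left. Origin at the centre of its underside.
- beaker: Open glass beaker, 72 mm in diameter, 90 mm high, standing beside the chute to its right. Origin at the centre of its underside.
- jar: Small clear jar, 52 mm in diameter, 70 mm high, standing near the beaker. Origin at the centre of its underside.

How it is judged:
By the outcome, as a careful person would: the job done as asked, in the order asked, and still so for the second after the job is handed in, with the robot touching nothing.
It also fails if it takes over 38 s, if anything falls off the work surface, if the arm or the gripper's body presses on something with over 40 N, if the wrist force passes 120 N, or if a joint passes its speed limit or range.

## Working session

There is one attempt and no reset: what is moved stays moved. The work goes in short steps, Python scripts to look and compute and a shell command to move; the robot and the scene stay as the last step left them, time stands still between calls to the robot, and variables do not carry over. Pictures are saved under pics/ and viewed, and the job is handed in when it is done.

```bash
mkdir -p pics
cat > h.py <<'E'
import numpy as np, cv2
from plant import get_obs, optics, env
def grab(n,fn):
    d=optics.get_image(n); cv2.imwrite('pics/'+fn+'.png',d['image'][:,:,::-1]); np.savez('pics/'+fn+'.npz',**d); return d
def load(fn): return {k:v for k,v in np.load('pics/'+fn+'.npz').items()}
def ray(d,u,v):
    K=np.array([[d['fx'],0,d['cx']],[0,d['fy'],d['cy']],[0,0,1]],float)
    p=cv2.undistortPoints(np.array([[[u,v]]],float),K,np.array([float(d['k1']),0,0,0]))[0,0]
    T=d['extrinsics']; return T[:3,3],T[:3,:3]@np.array([p[0],-p[1],-1.])
def plane(d,u,v,z):
    o,r=ray(d,u,v); return o+r*(z-o[2])/r[2]
def depth(d,u,v):
    o,r=ray(d,u,v); return o+r*d['range_z'][int(round(v)),int(round(u))]
E
python3 - <<'E'
from h import *
for n in('side','top'):
    d=grab(n,n+'1'); print(n,d['fx'],d['k1'],d['extrinsics'].round(3).tolist())
o=get_obs();print(o['clock'],o['tcp_pos'],o['tool_rot'],o['gripper_width'])
E
```

```text
side 539.27746282857 0.013037548874089828 [[-0.951, 0.223, -0.214, 0.423], [-0.309, -0.723, 0.618, 0.698], [-0.017, 0.654, 0.757, 0.905], [0.0, 0.0, 0.0, 1.0]]
top 380.39124047596954 -0.016531447037940027 [[-0.017, 0.983, -0.183, 0.454], [-1.0, -0.018, -0.004, 0.035], [-0.008, 0.183, 0.983, 1.008], [0.0, 0.0, 0.0, 1.0]]
0.1 [0.13527893 0.5583603  0.23052872] [-3.13993754e+00 -2.22364102e-04  2.90381470e+00] 0.08546733368361766
```

View pics/top1.png

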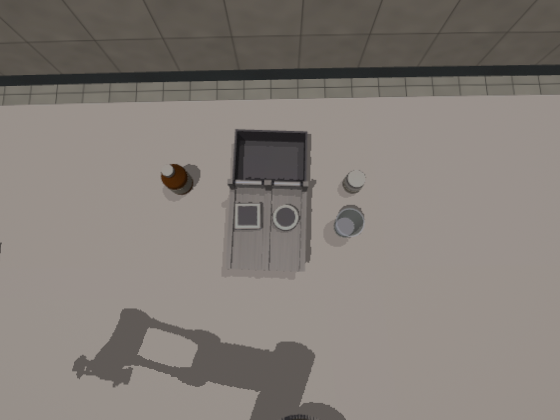

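View pics/side1.png

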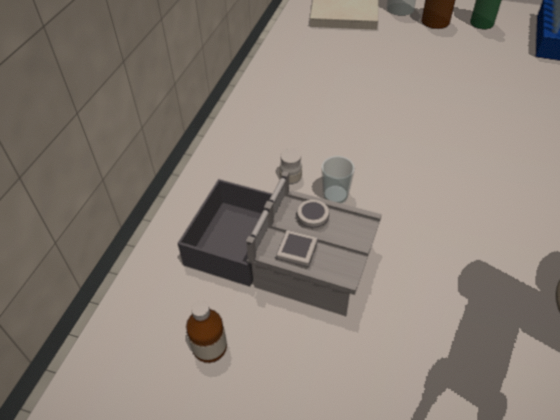

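The top view shows the square cassette in the left lane at about (248,216) and the round one in the right lane at (286,217). The flaps are near row 183, the bin is above them and the bottle is at (175,178). Next I'll enlarge the picture and measure.

Run:
```python
from h import *
a=cv2.imread('pics/top1.png')[120:290,215:325]; a=cv2.convertScaleAbs(cv2.resize(a,None,fx=3.5,fy=3.5,interpolation=cv2.INTER_CUBIC),alpha=1.6); 
b=cv2.imread('pics/side1.png')[170:310,240:390]; b=cv2.convertScaleAbs(cv2.resize(b,None,fx=3.5,fy=3.5,interpolation=cv2.INTER_CUBIC),alpha=1.6)
cv2.imwrite('pics/t1z.png',a);cv2.imwrite('pics/s1z.png',b)
```

```text
(no output)
```

View pics/t1z.png

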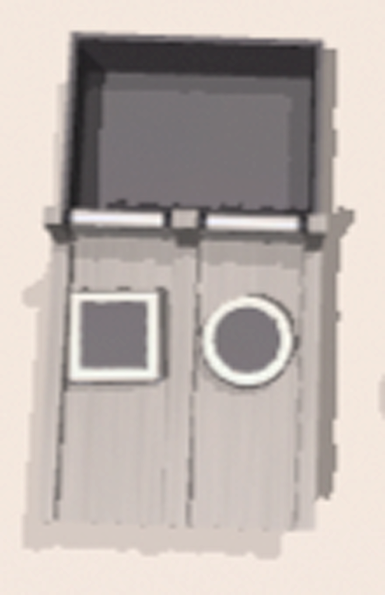

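View pics/s1z.png

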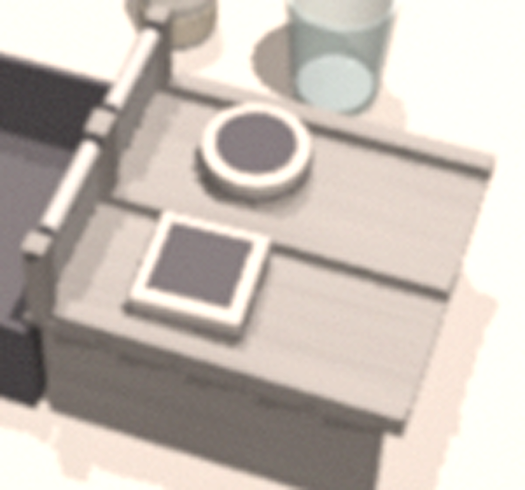

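Run:
```python
from h import *
t=load('top1'); s=load('side1')
T=lambda x,y:(x/3.5+215-.36,y/3.5+120-.36); S=lambda x,y:(x/3.5+240-.36,y/3.5+170-.36)
print('posts top',[plane(t,*T(*p),.15)[:2].round(4).tolist() for p in((60,213),(184,213),(314,213))])
print('posts side',[plane(s,*S(*p),.15)[:2].round(4).tolist() for p in((39,243),(100,121),(160,14))])
print('rear top z.1',[plane(t,*T(*p),.1)[:2].round(4).tolist() for p in((43,521),(186,525),(312,527))])
print('rear side z.1',[plane(s,*S(*p),.1)[:2].round(4).tolist() for p in((404,424),(447,292),(493,162))])
for n,d,z in(('top',t,.114),('side',s,.114)):
    g=d['image'].astype(int); sub=np.zeros(g.shape[:2],np.uint8)
    (y0,y1,x0,x1)=(190,245,225,305) if n=='top' else (190,275,265,350)
    m=(g.min(2)>(150 if n=='top' else 150)).astype(np.uint8); sub[y0:y1,x0:x1]=m[y0:y1,x0:x1]*255
    cs,_=cv2.findContours(sub,cv2.RETR_EXTERNAL,cv2.CHAIN_APPROX_NONE)
    for c in cs:
        if cv2.contourArea(c)<100: continue
        P=np.array([plane(d,*p,z)[:2] for p in c[:,0].astype(float)]).astype(np.float32)
        r=cv2.minAreaRect(P*1000); print(n,r, cv2.boundingRect(c))
```

```text
posts top [[0.6721, 0.1477], [0.6706, 0.0653], [0.669, -0.0209]]
posts side [[0.6698, 0.1524], [0.6671, 0.0643], [0.6609, -0.0226]]
rear top z.1 [[0.4714, 0.1645], [0.4672, 0.0681], [0.4644, -0.0166]]
rear side z.1 [[0.4717, 0.1704], [0.4684, 0.0833], [0.4628, -0.0133]]
```

Run:
```python
from h import *
t=load('top1'); s=load('side1')
print(t['image'][216,236:262].tolist()); 
for n,d,z in(('top',t,.114),('side',s,.114)):
    g=d['image']; (y0,y1,x0,x1)=(198,235,228,303) if n=='top' else (195,270,270,335)
    sub=g[y0:y1,x0:x1].min(2); k,_=0,0
    for th in (125,135,145,155,165):
        cs,_=cv2.findContours((sub>th).astype(np.uint8),cv2.RETR_EXTERNAL,cv2.CHAIN_APPROX_NONE,offset=(x0,y0))
        for c in cs:
            if cv2.contourArea(c)<150: continue
            P=np.array([plane(d,*p,z)[:2] for p in c[:,0].astype(float)]).astype(np.float32)
            print(n,th,[np.round(q,1).tolist() for q in cv2.minAreaRect(P*1000)],cv2.boundingRect(c))
# depth-based
for n,d in(('top',t),('side',s)):
    vs,us=np.mgrid[100:320,180:400]; P=np.array([depth(d,u,v) for u,v in zip(us.ravel(),vs.ravel())])
    for lo,hi in((.107,.121),(.140,.16),(.084,.096)):
        q=P[(P[:,2]>lo)&(P[:,2]<hi)&(P[:,0]>.44)&(P[:,0]<.9)&(P[:,1]>-.06)&(P[:,1]<.2)]
        print(n,lo,len(q),q[:,:2].min(0).round(3),q[:,:2].max(0).round(3))
        if lo==.107:
            for a,b in((.07,.2),(-.06,.07)):
                r=q[(q[:,1]>a)&(q[:,1]<b)&(q[:,0]<.65)]; print('  ',len(r),[np.round(x,1).tolist() for x in cv2.minAreaRect((r[:,:2]*1000).astype(np.float32))] if len(r)>5 else '',r.mean(0))
```

```text
[[152, 152, 146], [132, 130, 126], [94, 92, 92], [78, 75, 77], [78, 74, 77], [78, 74, 76], [78, 75, 77], [77, 74, 77], [78, 75, 77], [78, 75, 77], [77, 74, 77], [77, 74, 77], [78, 75, 77], [77, 74, 76], [77, 74, 77], [78, 75, 77], [78, 74, 77], [78, 74, 77], [78, 74, 77], [78, 74, 77], [89, 86, 88], [133, 133, 129], [152, 153, 147], [146, 143, 138], [105, 100, 98], [74, 71, 69]]
top 125 [[589.8, 25.3], [57.1, 57.6], 89.0] (273, 205, 25, 25)
top 125 [[595.0, 115.5], [57.5, 55.4], 89.0] (235, 204, 25, 24)
top 135 [[589.8, 24.1], [54.7, 57.6], 89.0] (274, 205, 24, 25)
top 135 [[595.0, 115.2], [56.9, 55.4], 89.0] (235, 204, 25, 24)
side 125 [[595.4, 114.3], [63.7, 60.2], 89.2] (277, 229, 41, 34)
side 125 [[620.9, 58.6], [43.1, 44.3], 78.0] (277, 209, 24, 20)
side 125 [[594.9, 19.3], [60.7, 74.7], 46.5] (291, 195, 39, 28)
side 135 [[595.4, 115.3], [59.9, 58.8], 89.4] (278, 230, 39, 32)
side 135 [[589.9, 24.7], [58.2, 58.2], 43.8] (298, 199, 31, 24)
top 0.107 1293 [ 0.559 -0.027] [0.669 0.159]
   671 [[595.5, 116.4], [62.5, 61.3], 89.1] [0.59491919 0.11668558 0.11356977]
   523 [[589.3, 26.5], [59.6, 60.1], 89.4] [0.58945299 0.02586928 0.11366587]
top 0.14 382 [ 0.655 -0.027] [0.677 0.16 ]
top 0.084 3779 [ 0.463 -0.023] [0.671 0.16 ]
side 0.107 1790 [ 0.561 -0.027] [0.678 0.16 ]
   943 [[596.0, 115.8], [62.6, 64.8], 0.4] [0.59507811 0.11888699 0.11332745]
   640 [[590.6, 25.5], [62.8, 60.2], 51.4] [0.59053294 0.0280771  0.11334876]
side 0.14 503 [ 0.657 -0.029] [0.678 0.161]
side 0.084 4839 [ 0.463 -0.026] [0.681 0.171]
```

Measured so far:
- **Chute:** origin about (0.668, 0.066), yaw about -2.5°.
- **Square cassette:** left lane, at (0.595, 0.1155), with its leading side about 44 mm short of the flap.

I'll close the fingers, square them to the chute, and travel high to a point above the lane behind the cassette.

```bash
python3 -m creep '-1 3 -3.4 0 3; -1 6 -6.9 0 6; -1 9 -10.4 0 9; -1 12 -13.9 0 11; -1 15 -17.4 0 11; -1 18 -20.9 0 11; -1 20 -23.2 0 11; -1 20 -23.2 0 11'
```

```text
clock: 0.77
tcp_pos: [0.3378, 0.3224, 0.2303]
tool_rot: [-3.137, 0.001, 3.092]
ft_force: [0.8, 1.0, 0.1]
gripper_width: 0.0002
```

```bash
python3 -m creep '-1 2.7 -3.1 0 0; -1 5.4 -6.2 0 0; -1 8 -9.3 0 0; -1 10.6 -12.4 0 0; -1 13.2 -15.5 0 0; -1 15.5 -18.5 0 0.3; -1 17.2 -20.4 0 0.3; -1 17.2 -20.4 0 0.3' && python3 -c "
from h import *
grab('top','top2');print(get_obs()['tcp_pos'],get_obs()['tool_rot'])"
```

```text
clock: 1.43
tcp_pos: [0.5133, 0.1143, 0.2296]
tool_rot: [-3.135, 0.003, 3.093]
ft_force: [0.0, 0.2, 0.9]
gripper_width: -0.0002
[0.51120933 0.116375   0.22953938] [-3.13675413e+00  6.73359349e-04  3.09367755e+00]
```

View pics/top2.png

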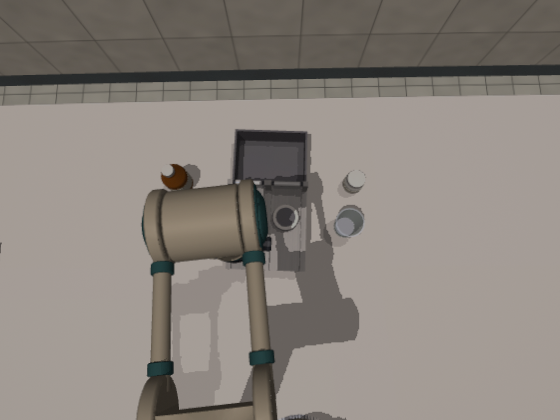

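The top view shows the wrist over the left lane. A bulky cylindrical wrist part at (160–260, 225) reaches towards the bottle at (175,178), so I'll check its height in the side view before going down.

Run:
```python
from h import *
d=grab('side','side2'); t=load('top2')
for u,v in((150,225),(165,200),(200,190),(205,225),(250,190),(175,178),(205,260)): print(u,v,depth(t,u,v).round(3))
b=load('top1'); print('bottle',depth(b,178,180).round(3),depth(b,168,170).round(3),plane(b,168,170,.14).round(3))
for (u,v) in ((230,190),(160,270)): print(depth(t,u,v).round(3))
```

```text
150 225 [0.505 0.165 0.636]
165 200 [0.532 0.155 0.624]
200 190 [0.544 0.12  0.616]
205 225 [0.504 0.111 0.633]
250 190 [0.54  0.066 0.63 ]
175 178 [0.691 0.292 0.109]
205 260 [ 0.496  0.237 -0.002]
bottle [0.689 0.287 0.1  ] [0.703 0.301 0.14 ] [0.703 0.301 0.14 ]
[0.542 0.088 0.622]
[0.461 0.159 0.616]
```

View pics/side2.png

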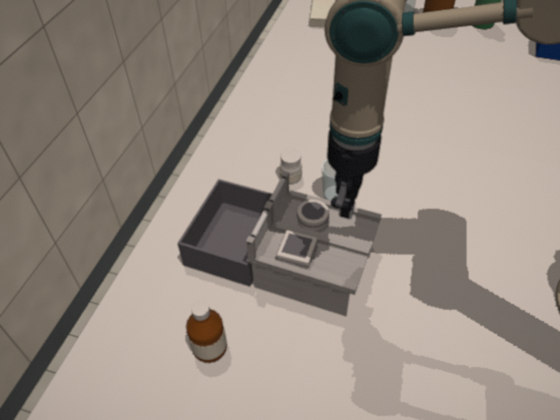

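The wrist is at about z = 0.6 and the bottle stands at (0.70, 0.30), so there is plenty of clearance. Going down to about 10 mm above the shelf.

```bash
python3 -m creep '-1 0 0.15 -3 0; -1 0 0.15 -6 0; -1 0 0.15 -8.5 0; -1 0 0.15 -10.5 0; -1 0 0.15 -12 0; -1 0 0.15 -13 0; -1 0 0.15 -13 0; -1 0 0.15 -13 0' && python3 -c "
from h import *
grab('side','side3')"
```

```text
clock: 2.2
tcp_pos: [0.5094, 0.1199, 0.0996]
tool_rot: [-3.138, -0.001, 3.096]
ft_force: [0.2, -0.3, 0.9]
gripper_width: 0.0001
```

View pics/side3.png

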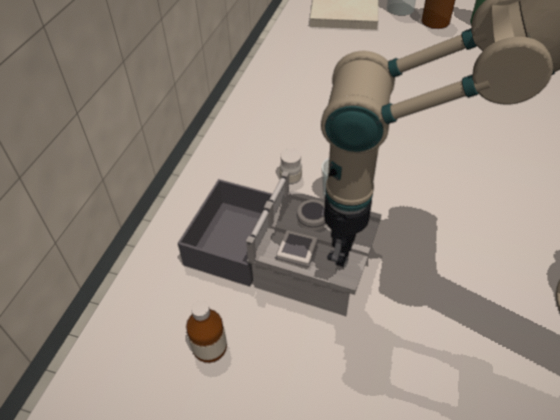

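The fingertips at (342,258) are in the left lane behind the cassette. Starting a slow push.

```bash
python3 -m creep '-1 1.5 -0.1 0 0; -1 2.8 -0.2 0 0; -1 3.5 -0.2 0 0; -1 4.1 -0.3 0 0; -1 4.7 -0.3 0 0; -1 5.3 -0.3 0 0; -1 6 -0.3 0 0; -1 6.6 -0.4 0 0' && python3 -c "
from h import *
grab('side','side4')"
```

```text
clock: 2.92
tcp_pos: [0.5763, 0.116, 0.1004]
tool_rot: [-3.138, 0.0, 3.096]
ft_force: [-1.9, 0.2, 1.7]
gripper_width: 0.0
```

View pics/side4.png

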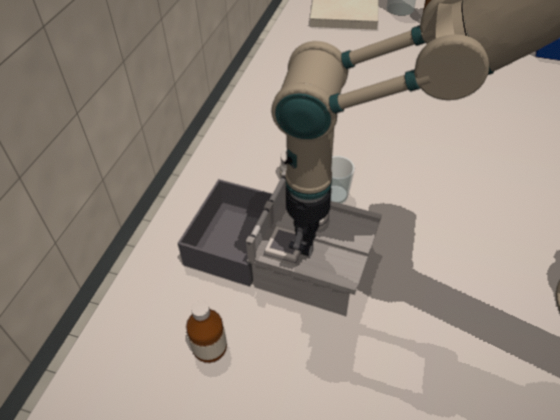

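The cassette, at about (283,247), is moving ahead of the fingers and is almost at the flap; force is about 2 N. Continuing.

```bash
python3 -m creep '-1 0.6 0 0 0; -1 1.2 -0.1 0 0; -1 1.8 -0.1 0 0; -1 2.4 -0.1 0 0; -1 3 -0.2 0 0; -1 3.6 -0.2 0 0; -1 4.2 -0.2 0 0; -1 4.8 -0.2 0 0' && python3 -c "
from h import *
grab('side','side5')"
```

```text
clock: 3.63
tcp_pos: [0.6267, 0.1136, 0.1003]
tool_rot: [-3.138, 0.003, 3.096]
ft_force: [-1.5, -0.1, 0.3]
gripper_width: -0.0002
```

View pics/side5.png

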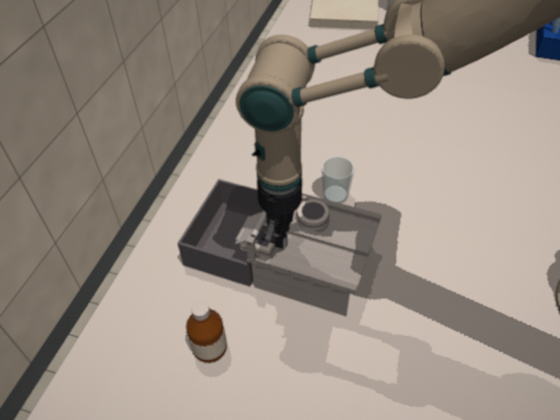

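The cassette is through the flap at (255,243), with its centre near chute x = 0. A little further will tip it.

```bash
python3 -m creep '-1 0.4 0 0 0; -1 0.8 0 0 0; -1 1.2 -0.1 0 0; -1 1.6 -0.1 0 0; -1 1.9 -0.1 0 0; -1 2 -0.1 0 0; -1 2 -0.1 0 0; -1 2 -0.1 0 0' && python3 -c "
from h import *
grab('side','side6');grab('top','top6')
a=cv2.imread('pics/side6.png')[150:300,170:390];cv2.imwrite('pics/s6z.png',cv2.convertScaleAbs(cv2.resize(a,None,fx=3.5,fy=3.5,interpolation=cv2.INTER_CUBIC),alpha=1.6))"
```

```text
clock: 4.35
tcp_pos: [0.6487, 0.1125, 0.1003]
tool_rot: [-3.138, 0.005, 3.096]
ft_force: [-0.3, 0.1, 0.4]
gripper_width: 0.0003
```

View pics/s6z.png

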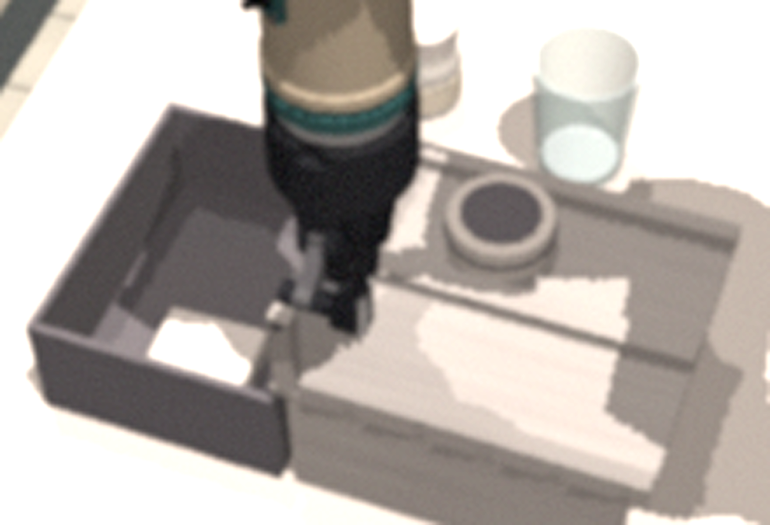

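View pics/top6.png

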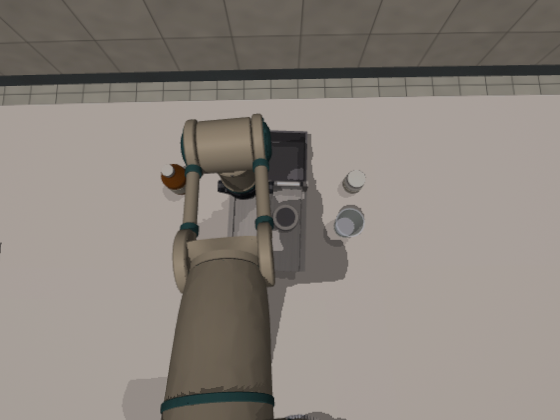

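The cassette is on the bin floor, at zoomed (200,345). Drawing back along the lane.

```bash
python3 -m creep '-1 -1 0.05 0 0; -1 -2.5 0.1 0 0; -1 -4.5 0.2 0 0; -1 -6.5 0.3 0 0; -1 -8.5 0.4 0 0; -1 -10.5 0.5 0 0; -1 -12 0.5 0 0; -1 -12.5 0.5 0 0' && python3 -m creep '-1 -1 0 1 0; -1 -1 0 4 0; -1 -1 0 7.5 0; -1 -2 0 11 0; -1 -4 0 14 0; -1 -8 0 15 0; -1 -11.5 0 15 0; -1 -13 0 15 0' && python3 -c "
from h import *
grab('side','side7');grab('top','top7')
a=cv2.imread('pics/side7.png')[150:300,170:390];cv2.imwrite('pics/s7z.png',cv2.convertScaleAbs(cv2.resize(a,None,fx=3.5,fy=3.5,interpolation=cv2.INTER_CUBIC),alpha=1.6))
a=cv2.imread('pics/top7.png')[110:290,150:380];cv2.imwrite('pics/t7z.png',cv2.convertScaleAbs(cv2.resize(a,None,fx=3.3,fy=3.3,interpolation=cv2.INTER_CUBIC),alpha=1.6))"
```

```text
clock: 5.12
tcp_pos: [0.5194, 0.1176, 0.1003]
tool_rot: [-3.138, 0.002, 3.097]
ft_force: [0.3, -0.4, -0.6]
gripper_width: 0.0005
clock: 5.78
tcp_pos: [0.3854, 0.1176, 0.2512]
tool_rot: [-3.138, 0.001, 3.097]
ft_force: [-0.6, 0.4, -0.1]
gripper_width: 0.0
```

View pics/s7z.png

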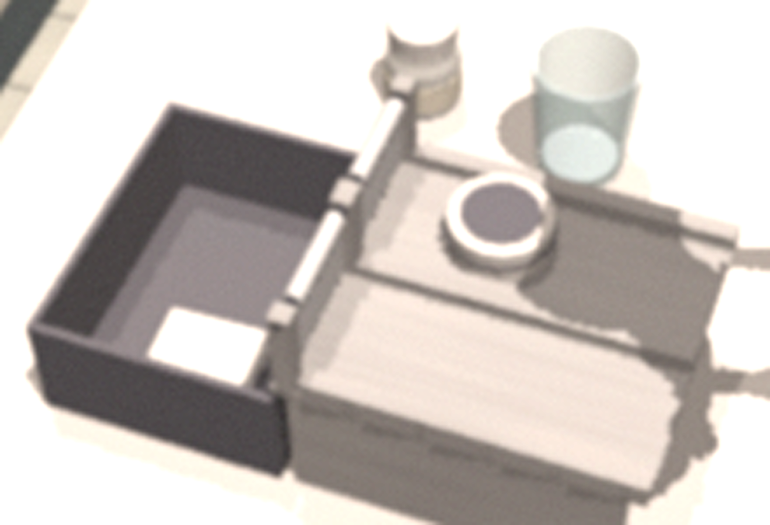

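View pics/t7z.png

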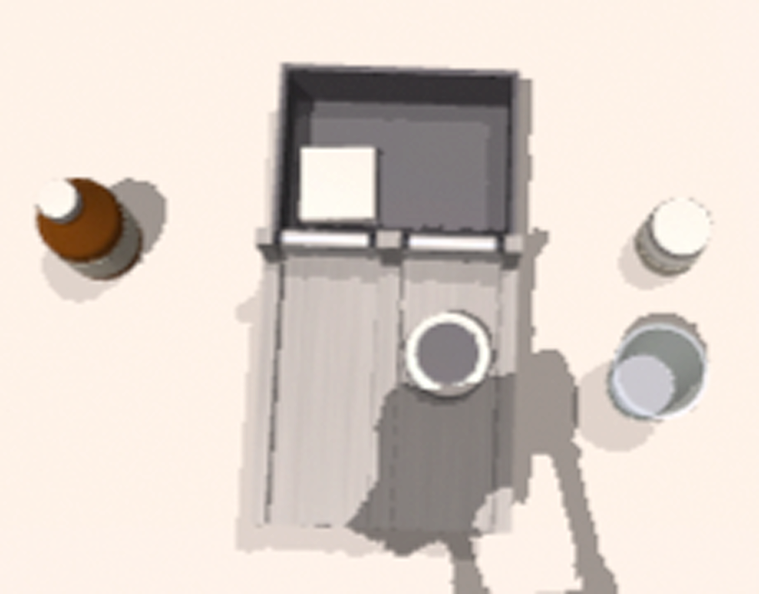

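The cassette lies upside down in the bin, both flaps hang shut, and the other items have not moved. I'll let everything settle and hand in.

```bash
python3 -m creep '-1 0 0 0 0; -1 0 0 0 0; -1 0 0 0 0; -1 0 0 0 0; -1 0 0 0 0; -1 0 0 0 0; -1 0 0 0 0; -1 0 0 0 0'
python3 - <<'E'
from h import *
d=grab('side','side8'); a=load('side7')
r=np.abs(d['image'][140:300,170:300].astype(int)-a['image'][140:300,170:300]).max(2); print('changed px',(r>40).sum())
o=load('side1')
for n,(y0,y1,x0,x1) in {'bottle':(295,365,180,235),'capsule':(195,228,292,332),'jar+beaker':(145,200,275,360)}.items():
    print(n,(np.abs(d['image'][y0:y1,x0:x1].astype(int)-o['image'][y0:y1,x0:x1]).max(2)>40).sum())
print(get_obs()['ft_force'],get_obs()['clock']); env.hand_in()
E
```

```text
clock: 6.55
tcp_pos: [0.3869, 0.1176, 0.2506]
tool_rot: [-3.138, 0.002, 3.097]
ft_force: [-0.2, -0.8, 0.4]
gripper_width: 0.0004
changed px 0
bottle 0
capsule 136
jar+beaker 0
[-0.12669004  0.192637   -0.33101896] 6.6
the job is handed in; nothing more can be done
```

Run:
```python
from h import *
for f in('top1','top7','side1','side8'):
    d=load(f); vs,us=np.mgrid[190:240,265:340]; P=np.array([depth(d,u,v) for u,v in zip(us.ravel(),vs.ravel())])
    q=P[(P[:,2]>.107)&(P[:,2]<.121)&(P[:,0]<.64)&(P[:,1]<.066)&(P[:,1]>-.01)]; print(f,len(q),q.mean(0).round(4))
```

```text
top1 523 [0.5895 0.0259 0.1137]
top7 524 [0.5893 0.0259 0.1138]
side1 640 [0.5905 0.0281 0.1133]
side8 646 [0.5903 0.0283 0.1134]
```

The square cassette is in the catch bin, pushed along the left lane and through its flap with the closed fingertips. I then drew the fingers back along the lane, lifted them clear and handed the job in at 6.6 s. The tool force readings stayed around 2 N.

- **Cassette and flaps:** the last pictures show the cassette lying upside down on the bin floor, and both flaps hanging shut. The bin and flap area did not change over the last 0.8 s before hand-in.
- **Bottle, beaker and jar:** their image areas match the first picture.
- **Round cassette:** this was the one check that disagreed. A plain picture comparison flagged 136 changed pixels there, most likely the arm's shadow. Depth readings from both cameras, worked out after hand-in from the saved pictures, put it within 0.2 mm of where it started.

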